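# Close the creamer bin past its spring catch

### The job

Close the sliding cover of the creamer bin: press the spring-loaded release bar down with a fingertip so that its tooth sinks out of the way, and keep it held down while you push the cover's tab along past the tooth, until the cover stops against the end of the bin. Then let the bar go, so that the tooth springs up behind the tab and locks the cover shut. Push the tab from behind only, never pinch it or take hold of it, leave the jug, bowl and jar where they stand, and finish with the hand clear.

Things in the scene. Friction and masses are not known exactly. Their poses are not given: they have to be found in the camera images.
- bin: Black plastic bin fixed on the counter. Origin on the counter; y = closing direction, -x side faces the robot; spans x -105..56, y -175..105 mm. The cover slides at z 50 between 10 mm high guide ridges (x -53..-46.5 and 46.5..56), over an open well (x -36..36, y 30..85) to the end wall at y 90, z up to 75. The release bar lies in a low lane at x -100..-56, open on its outer -x side.
- cover (a joint): Travel of the cover in m: 0 fully open, 0.110 closed against the end wall; starts at 0.010 to 0.040. Steel plate 90 (x) by 150 (y) by 8 mm that slides only along the bin's y with about 3 N and stays where left; it cannot be lifted out. Its upright push tab reaches over the ridge and hangs above the release bar: bin frame x -100..-58, z 50..90, rear face at y -97 mm + travel. Its front (+y) face is not to be touched.
- tab_back (a point): Point on the flat rear (-y) face of the cover's push tab, the face to push, over the bar's pressing lane; 65 mm above the counter. Axes as the bin's, moves with the cover. The face reaches 27 mm from here to +x, 15 mm to -x, 15 mm down and 25 mm up; the tab is 24 mm thick in y.
- bar_top (a point): Middle of the pressing lane on top of the steel release bar (bin frame x -85, y -71.5), 44 mm above the counter with the bar up, 31 down. The bar is a flat strip at x -100..-56, y -155..12 of the bin's frame. The lane, x -100..-70, is clear along the whole bar: a fingertip can slide along it while pressing. The bar sinks level wherever it is pressed. Axes as the bin's.
- tooth_top (a point): Top centre of the square tooth, one piece with the bar: bin frame x -70..-58, y -4..10, 16 mm above the bar, top at z 60 (up) or 47 (down). Up, it blocks the tab, whose underside is at z 50: the bar must sink over 10 mm to let the tab pass over it. With the cover closed the tooth rises 3 mm behind the tab's rear face.
- release_bar (a joint): Travel of the release bar in m: 0 up (rest), 0.013 fully down. Spring: it starts to move at about 3 N and is fully down at about 7 N; it springs back when let go.
- milk_jug: Steel jug without handle, 68 mm across, 75 mm high, standing on the +x side of the bin; origin under its centre. Not to be moved.
- bowl: White bowl, 96 mm across, 45 mm high, standing on the +x side of the bin; origin under its centre. Not to be moved.
- jar: Amber glass jar with black cap, 54 mm across, 70 mm high, standing past the end-stop end of the bin; origin under its centre. Not to be moved.

How it is judged:
By the outcome, as a careful person would: the job done as asked, in the order asked, and still so for the second after the job is handed in, with the robot touching nothing.
It also fails if it takes over 38 s, if anything falls off the work surface, if the arm or the gripper's body presses on something with over 40 N, if the wrist force passes 120 N, or if a joint passes its speed limit or range.

### The arm

A 7-joint arm with a two-finger parallel gripper is mounted at the origin on the work surface. World frame = base frame: x ahead of the robot, y to its left, z up, the work surface at z = 0. Lengths are in m, angles in rad, forces in N, time in s.
With the tool pointing down it reaches from about 0.4 to 0.85 m from the base axis. Payload 6.9 kg.
Tool frame: the origin (TCP) lies on the mounting face of the last link; the fingertips stand 173 mm ahead of it and the grasp point (between the pads) lies 155 mm ahead of it (manip.finger_overhang is the distance from the TCP to the fingertips, in m); z points along the fingers, y is the direction in which the jaws open and shut (so a half turn about z gives the same grasp; the last joint's range is limited). The gripper opens to 85 mm and grips with 20 to 120 N. Pads are 22 mm wide; open, the fingers measure 114 mm over their backs; the gripper's body (76 mm by 85 mm) begins 54 mm behind the grasp point. The pads swing forward as they close: fully open they stand 13 mm farther back than shut.
Start: joints at [1.258, 0.507, -0.238, 1.5, 0.126, 1.149, -0.155], TCP at [0.254, -0.571, 0.405] pointing down, gripper open.
Joint ranges: [-3.08, 3.08], [-0.24, 2.05], [-1.43, 1.35], [0, 2.5], [-1.52, 4.66], [0.17, 1.96], [-2.89, 2.89]. Speed limits (rad/s): [2.39, 2.39, 3.14, 3.14, 3.14, 3.14, 3.14].

### API

Orientations are given as a unit quaternion [w, x, y, z].
In Python, from workcell import sensors, cams, workorder, manip gives the robot as it stands.
- The arm moves only by the tool arm_command, never from a script. Its arguments are lists of equal length, an entry for each row: "jaw": the finger opening in mm, from 0 to 85.4; "slide": the shift along the tool's x, y, z in mm, a list of three; "yaw": the turn about the tool's z in units of 8 degrees (1.0 is 8 degrees). A call has 1 to 8 rows; each row is the pose to reach, as a shift and turn from the pose measured when the call began, along the tool's axes at that moment; what a row does not reach only later rows make up. A row lasts 1/10 s, in which the tool goes at most 50 mm and 8.59 degrees, less where a joint would pass 70% of its speed; a pose out of reach is approached as far as the arm can. A call with a gripper value outside its range is refused whole. The fingers move at their own pace and stop on an object; "grip_force" is the grip in N (left out, the last holds). Time passes only in rows, so rows that repeat a pose let the fingers close. It gives the time, the measured TCP pose, the force and the opening at its end, in the units of the state.
- sensors.observe(): the state, without advancing time (a new reading comes with each control period).
- cams.capture(name): name is "scene" or "top"; returns the picture (400x640x3 uint8, red, green, blue); there is no depth.
- cams.get_calibration(name): a dict with "fx", "fy", "cx", "cy" (pixels), "k1" (the pictures are not rectified: a ray, as slopes to the right and down, at radius r is drawn at 1 + k1 r^2 times it, then the intrinsics apply), "cam_to_world" (4x4, takes a point from camera to world coordinates). Camera axes: x right, y down, z forward; pixel columns grow to the right and rows downward; lengths in m; the calibration is good to about 2 mm. A picture is of the moment at which its call begins. get_calibration takes no time and is no camera call.
- workorder.hand_in(): hands the job in, once; it reports no verdict.
The state is a dict: "time": time; "qpos": joint angles; "dq": joint speeds; "tau": joint torques, N m; "tcp_pos": TCP position; "tcp_rot": TCP orientation; "ft_force": force on the tool from outside, world axes, zero at the start; "torque": the same for the moment, N m; "width": opening from 0.0 (shut) to 1.0 (fully open).
Only numpy, scipy, OpenCV 4.12 (cv2) and the standard library are available. Lean on these libraries where they do the work, as an engineer would, in place of code of your own. Each camera call takes 0.05 s, during which the arm holds its last target.

## Working session

There is one attempt and no reset: what is moved stays moved. The work goes in short steps, Python scripts to look and compute and a tool call to move; the robot and the scene stay as the last step left them, time stands still between calls to the robot, and variables do not carry over. Pictures are saved under pics/ and viewed, and the job is handed in when it is done.

Besides the shell and the picture viewer there is one more tool, called after ">>>" in YAML: its name, and indented under it one key for each argument. arm_command: Moves the arm, as the interface text tells. Its arguments: {"type":"object","properties":{"jaw":{"type":"array"},"slide":{"type":"array"},"yaw":{"type":"array"},"grip_force":{"type":"number"}},"required":["jaw","slide","yaw"]}

```bash
ls; mkdir -p pics; python3 - <<'E'
from workcell import sensors, cams, workorder, manip
import cv2
print(sensors.observe()); print(manip.finger_overhang)
for n in("scene","top"):
    im=cams.capture(n); cv2.imwrite(f"pics/{n}0.png",im[:,:,::-1]); print(cams.get_calibration(n))
E
```

```text
pics
{'time': 0.0, 'qpos': array([ 1.25749007,  0.50834217, -0.23752918,  1.50115731,  0.12568779,
        1.14889105, -0.15478523]), 'dq': array([ 4.08415489e-04,  1.32139155e-03, -5.49096066e-04,  4.38913469e-04,
        1.74314844e-05, -3.73901328e-04, -4.64667477e-04]), 'tau': array([ 6.11476316e-04, -6.20586848e+01, -2.18639687e+00, -2.49652988e+01,
        1.27344055e-02,  1.20692333e-02, -1.52246599e-05]), 'tcp_pos': array([ 0.25402559, -0.5708296 ,  0.4038184 ]), 'tcp_rot': array([-8.82703534e-04,  9.78151261e-01,  2.07892501e-01, -1.98454578e-04]), 'ft_force': array([-0.1825413 , -0.40870141,  0.12824442]), 'torque': array([-0.05146307,  0.0367343 , -0.03111232]), 'width': 0.9998682308749653}
0.1734
{'fx': 512.976617296632, 'fy': 512.976617296632, 'cx': 317.26822995129334, 'cy': 199.84029170781915, 'k1': -0.13304867151736247, 'cam_to_world': array([[ 0.29181306,  0.62156119, -0.72698475,  1.29821245],
       [ 0.95646501, -0.19316923,  0.21877004, -0.07338352],
       [-0.00445212, -0.75917543, -0.65087083,  0.64761882],
       [ 0.        ,  0.        ,  0.        ,  1.        ]])}
{'fx': 444.30171056102864, 'fy': 444.30171056102864, 'cx': 323.8473459222798, 'cy': 192.91709649199976, 'k1': -0.11952555843430646, 'cam_to_world': array([[ 0.01057328, -0.98396774,  0.17803285,  0.5157237 ],
       [-0.99977545, -0.01367246, -0.01619003,  0.13837151],
       [ 0.01836461, -0.17782169, -0.98389135,  0.78400587],
       [ 0.        ,  0.        ,  0.        ,  1.        ]])}
```

View pics/scene0.png

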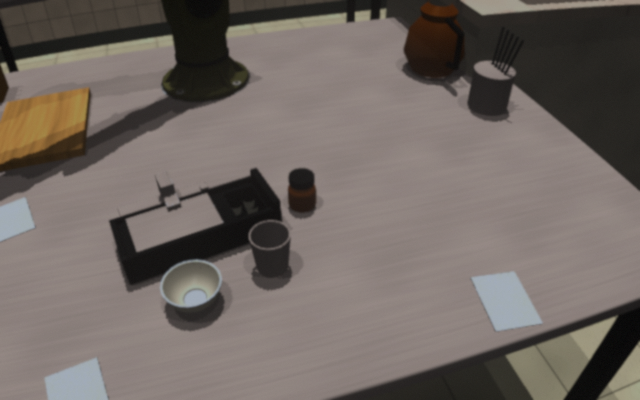

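View pics/top0.png

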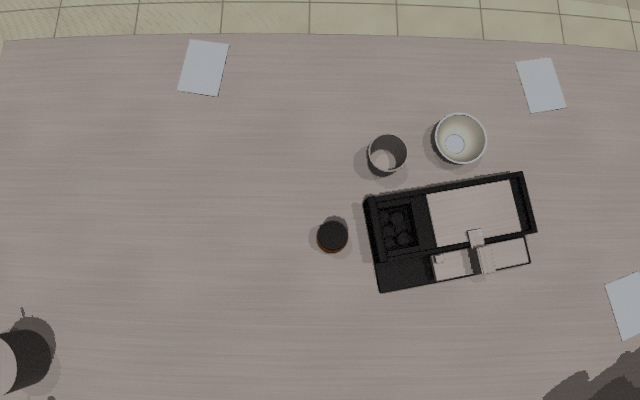

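Top view: the bin spans about (365..537, 172..292), with its end wall on the left, the tab near (487,258), and the bar along the bottom edge. The jar is at (332,236), the jug at (387,153) and the bowl at (460,138). I'll zoom in for corner points.

```bash
python3 - <<'E'
import cv2
im=cv2.imread("pics/top0.png")[160:305,355:545]
cv2.imwrite("pics/top0z.png",cv2.convertScaleAbs(cv2.resize(im,None,fx=4.2,fy=4.1,interpolation=cv2.INTER_CUBIC),alpha=1.4,beta=15))
E
```

```text
(no output)
```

View pics/top0z.png

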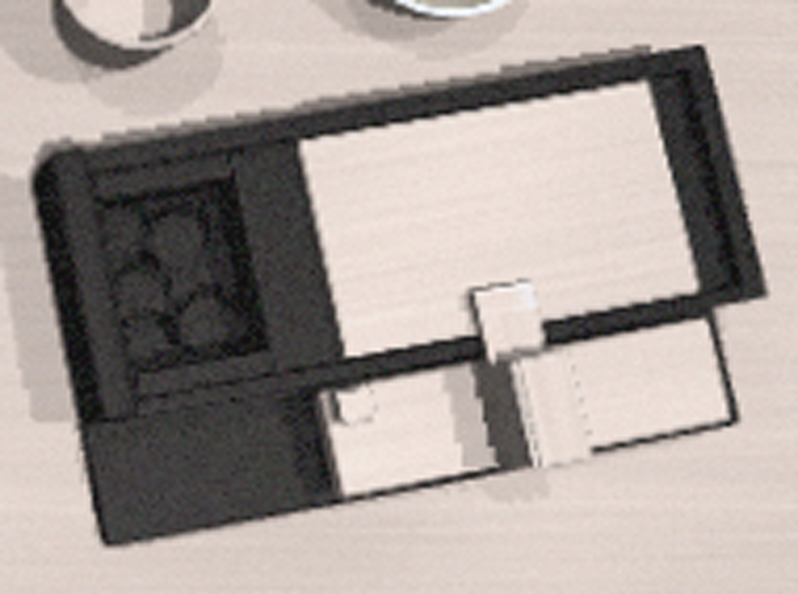

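```bash
cat > h.py <<'E'
import numpy as np, cv2
from workcell import sensors, cams
def proj(n,P):
    c=cams.get_calibration(n);M=np.linalg.inv(c["cam_to_world"]);P=np.atleast_2d(P)
    K=np.array([[c["fx"],0,c["cx"]],[0,c["fy"],c["cy"]],[0,0,1]])
    return cv2.projectPoints(P,cv2.Rodrigues(M[:3,:3])[0],M[:3,3],K,np.array([c["k1"],0,0,0,0.]))[0][:,0]
def b2w(p,B):
    x,y,th=p;c,s=np.cos(th),np.sin(th);B=np.atleast_2d(B)/1000.
    return np.c_[x+c*B[:,0]-s*B[:,1],y+s*B[:,0]+c*B[:,1],B[:,2]]
E
cat > fit.py <<'E'
from h import *
from scipy.optimize import least_squares
B=np.array([[-100,12,44],[-56,12,44],[-100,-155,44],[-56,-155,44],[-64,3,60],[56,105,75],[56,-175,60],[-53,-175,60]],float)
Z=np.array([[343,496],[318,392],[733,418],[708,318],[357,402],[35,165],[704,45],[765,295]],float)
px=np.c_[(Z[:,0]+.5)/4.2-.5+355,(Z[:,1]+.5)/4.1-.5+160]
r=least_squares(lambda p:(proj("top",b2w(p,B))-px).ravel(),[.45,-.05,.1],loss="soft_l1")
print(r.x,np.degrees(r.x[2]));print((proj("top",b2w(r.x,B))-px).round(1))
np.save("pose.npy",r.x)
def draw(n,t,box,sc,out):
    im=cv2.imread(f"pics/{n}0.png")
    x0,y0,x1,y1=box
    v=cv2.convertScaleAbs(cv2.resize(im[y0:y1,x0:x1],None,fx=sc,fy=sc,interpolation=cv2.INTER_CUBIC),alpha=1.4,beta=10)
    def poly(Q,col):
        q=proj(n,b2w(r.x,Q));q=((q-[x0,y0]+.5)*sc-.5).round().astype(int)
        cv2.polylines(v,[q.reshape(-1,1,2)],True,col,1)
    rect=lambda a,b,c,d,z:np.array([[a,c,z],[b,c,z],[b,d,z],[a,d,z]],float)
    poly(rect(-100,-56,-155,12,44),(0,0,255));poly(rect(-70,-58,-4,10,60),(0,255,0));poly(rect(-105,56,-175,105,0),(255,0,0))
    poly(rect(-53,56,90,105,75),(255,255,0))
    yb=-97+t;poly(rect(-100,-58,yb,yb+24,90),(255,0,255));poly([[-100,yb,50],[-58,yb,50],[-58,yb,90],[-100,yb,90]],(0,165,255))
    cv2.imwrite(out,v)
import sys
t=float(sys.argv[1])
draw("top",t,(355,160,545,305),4.1,"pics/ot%s.png"%sys.argv[1]);draw("scene",t,(100,160,300,290),4,"pics/os%s.png"%sys.argv[1])
E
python3 fit.py 25
```

```text
[ 0.6028789  -0.05437098  0.19577583] 11.21712855016986
[[-0.1  1. ]
 [ 0.2  0.3]
 [-0.3  0.1]
 [-0.4 -0.7]
 [-0.3  1.2]
 [ 2.2 -2.4]
 [-0.8 -0.6]
 [ 0.6  0.1]]
```

View pics/ot25.png

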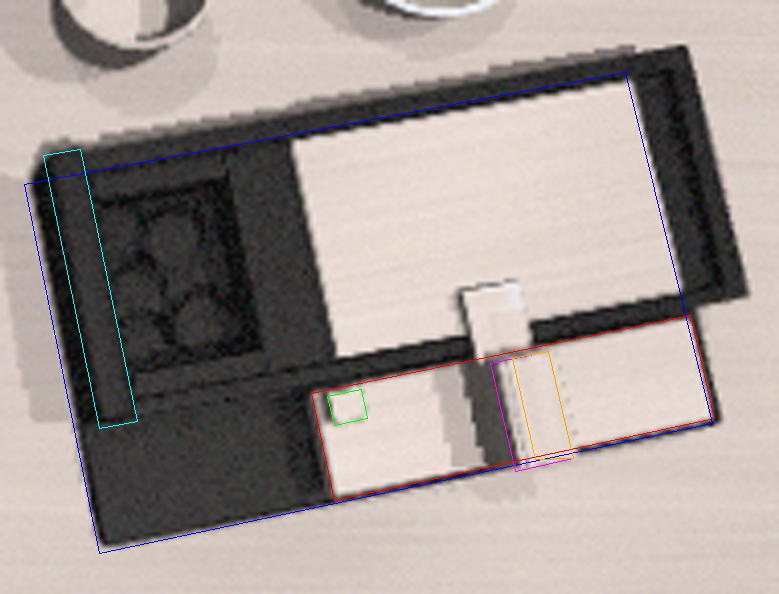

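View pics/os25.png

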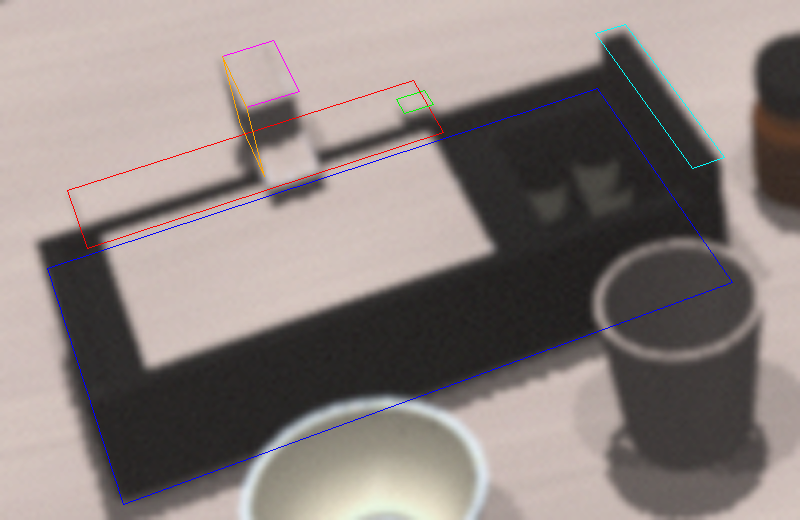

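The overlay at travel ≈25 mm matches the bar corners to about 1 px, and it matches the tab top at (545,410 zoomed). Next is the hover move: fingers shut, pointing down, behind the tab.

```bash
cat > go.py <<'E'
from h import *
from scipy.spatial.transform import Rotation as R
import sys
p=np.load("pose.npy");o=sensors.observe()
q=o["tcp_rot"];Rm=R.from_quat([q[1],q[2],q[3],q[0]]).as_matrix()
tip=o["tcp_pos"]+.1734*Rm[:,2]
c,s=np.cos(p[2]),np.sin(p[2]);d=tip[:2]-p[:2]
print("t",o["time"],"tip bin mm",(1e3*np.array([c*d[0]+s*d[1],-s*d[0]+c*d[1],tip[2]])).round(1),"F bin",np.round([c*o["ft_force"][0]+s*o["ft_force"][1],-s*o["ft_force"][0]+c*o["ft_force"][1],o["ft_force"][2]],1),"w",round(o["width"],3))
T=b2w(p,np.array([float(a) for a in sys.argv[1:4]]))[0]
print("slide",(1e3*Rm.T@(T-tip)).round(1),"tilt z",Rm[:,2].round(4),"yaw units",round((np.degrees(np.arctan2(Rm[1,0],Rm[0,0])-p[2]))/8,3), "target tcp",T+[0,0,.1734])
E
python3 go.py -86 -105 110
```

```text
t 0.1 tip bin mm [-442.7 -438.5  230.5] F bin [-0.4 -0.1 -0.5] w 1.0
slide [ 421.7 -246.1  120.9] tilt z [-7.0e-04  1.5e-03 -1.0e+00] yaw units 1.597 target tcp [ 0.53894716 -0.17409454  0.2834    ]
```

>>> arm_command:
  jaw: [0, 0, 0, 0, 0, 0, 0, 0]
  slide:
    - [35, -20, 5]
    - [70, -40, 10]
    - [105, -60, 15]
    - [140, -80, 20]
    - [175, -100, 25]
    - [210, -120, 30]
    - [245, -140, 35]
    - [280, -160, 40]
  yaw: [0.2, 0.4, 0.6, 0.8, 1.0, 1.2, 1.4, 1.6]
  grip_force: 30

```text
time: 0.9
tcp_pos: [0.4453, -0.3093, 0.3638]
tcp_rot: [-0.001, 0.995, 0.097, -0.0]
ft_force: [0.8, 0.5, -0.0]
width: -0.003
```

```bash
python3 go.py -86 -105 80
```

```text
t 0.9 tip bin mm [-204.3 -219.1  190.4] F bin [ 0.8  0.3 -0. ] w -0.003
slide [ 118.1 -114.1  110.5] tilt z [-0.0011  0.0017 -1.    ] yaw units -0.012 target tcp [ 0.53894716 -0.17409454  0.2534    ]
```

>>> arm_command:
  jaw: [0, 0, 0, 0, 0, 0, 0, 0]
  slide:
    - [25, -24, 20]
    - [50, -48, 40]
    - [75, -72, 60]
    - [100, -96, 80]
    - [118, -114, 95]
    - [118, -114, 110]
    - [118, -114, 110]
    - [118, -114, 110]
  yaw: [0, 0, 0, 0, 0, 0, 0, 0]

```text
time: 1.7
tcp_pos: [0.5387, -0.175, 0.2537]
tcp_rot: [-0.001, 0.995, 0.097, -0.001]
ft_force: [-0.2, 0.4, 0.7]
width: 0.001
```

```bash
python3 go.py -86 -105 48; python3 - <<'E'
from h import *
p=np.load("pose.npy")
for n,b,s in(("top",(355,160,545,305),4.1),("scene",(60,60,300,240),3.3)):
    im=cams.capture(n)[:,:,::-1]
    x0,y0,x1,y1=b
    cv2.imwrite(f"pics/{n}1.png",cv2.convertScaleAbs(cv2.resize(im[y0:y1,x0:x1],None,fx=s,fy=s,interpolation=cv2.INTER_CUBIC),alpha=1.4,beta=10))
E
```

```text
t 1.7 tip bin mm [ -86.7 -105.5   80.3] F bin [-0.1  0.4  0.7] w 0.001
slide [ 0.8 -0.4 32.3] tilt z [-0.0024  0.0016 -1.    ] yaw units -0.016 target tcp [ 0.53894716 -0.17409454  0.2214    ]
```

View pics/top1.png

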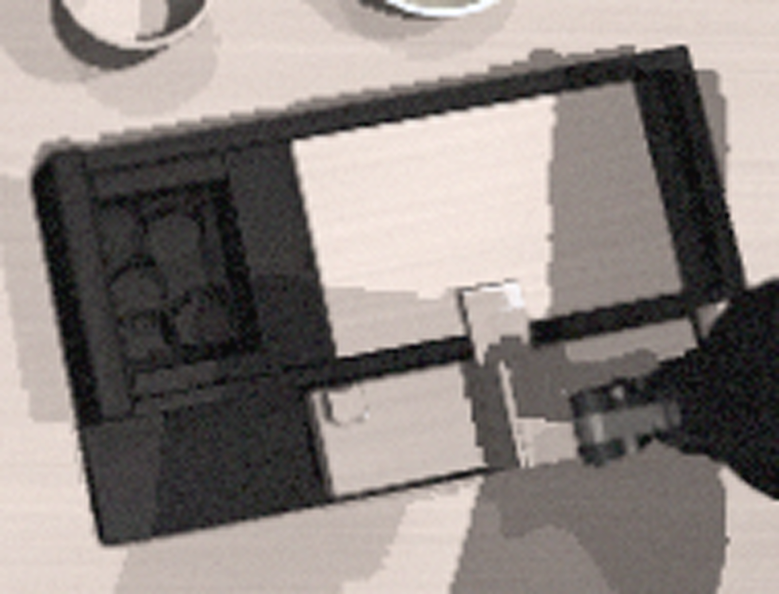

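View pics/scene1.png

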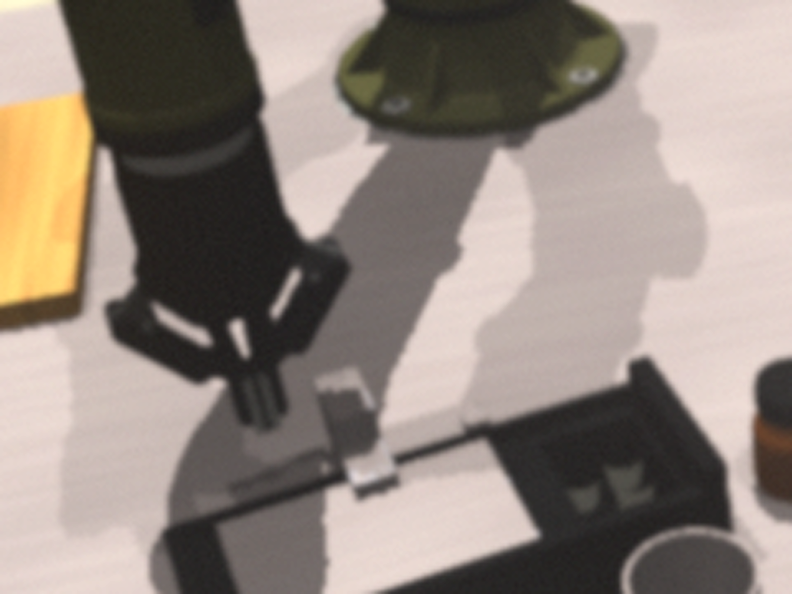

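The top view shows the tip behind the tab and over the lane. The scene view shows the finger linkage flaring along the jaw axis only about 43 mm above the tip, so with this orientation it would hit the tab before the fingertip does. I'll turn 90° so the jaw axis lies across the bin.

```bash
python3 -c "
from workcell import sensors;print(sensors.observe()['qpos'].round(2))"
```

```text
[ 0.41  0.58 -0.21  1.85  0.17  0.73 -1.27]
```

>>> arm_command:
  jaw: [0, 0, 0, 0, 0, 0, 0, 0]
  slide:
    - [0, 0, 0]
    - [0, 0, 0]
    - [0, 0, 0]
    - [0, 0, 0]
    - [0, 0, 0]
    - [0, 0, 0]
    - [0, 0, 0]
    - [0, 0, 0]
  yaw: [1, 2, 3, 4, 5, 6, 7, 8]

```text
time: 2.6
tcp_pos: [0.5388, -0.1763, 0.2557]
tcp_rot: [-0.001, 0.893, -0.449, 0.0]
ft_force: [0.5, 0.4, 0.6]
width: -0.005
```

>>> arm_command:
  jaw: [0, 0, 0, 0, 0]
  slide:
    - [0, 0, 0]
    - [0, 0, 0]
    - [0, 0, 0]
    - [0, 0, 0]
    - [0, 0, 0]
  yaw: [1, 2, 3, 3.25, 3.25]

```text
time: 3.1
tcp_pos: [0.5388, -0.1766, 0.2564]
tcp_rot: [-0.001, 0.77, -0.638, 0.001]
ft_force: [0.7, -0.1, 0.5]
width: -0.003
```

```bash
python3 go.py -88 -103 48; python3 - <<'E'
from h import *
for n,b,s in(("top",(355,160,545,305),4.1),("scene",(60,60,300,240),3.3)):
    im=cams.capture(n)[:,:,::-1]
    x0,y0,x1,y1=b
    cv2.imwrite(f"pics/{n}2.png",cv2.convertScaleAbs(cv2.resize(im[y0:y1,x0:x1],None,fx=s,fy=s,interpolation=cv2.INTER_CUBIC),alpha=1.4,beta=10))
E
```

```text
t 3.1 tip bin mm [ -86.2 -107.4   83. ] F bin [ 0.7 -0.3  0.5] w -0.003
slide [-4.4  1.9 35. ] tilt z [ 2.3e-03  5.0e-04 -1.0e+00] yaw units -11.313 target tcp [ 0.53659631 -0.1725218   0.2214    ]
```

View pics/top2.png

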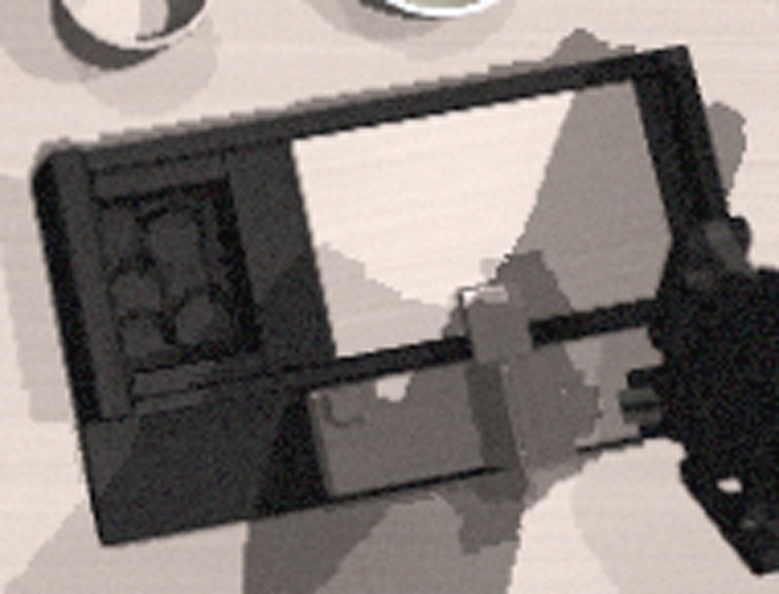

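View pics/scene2.png

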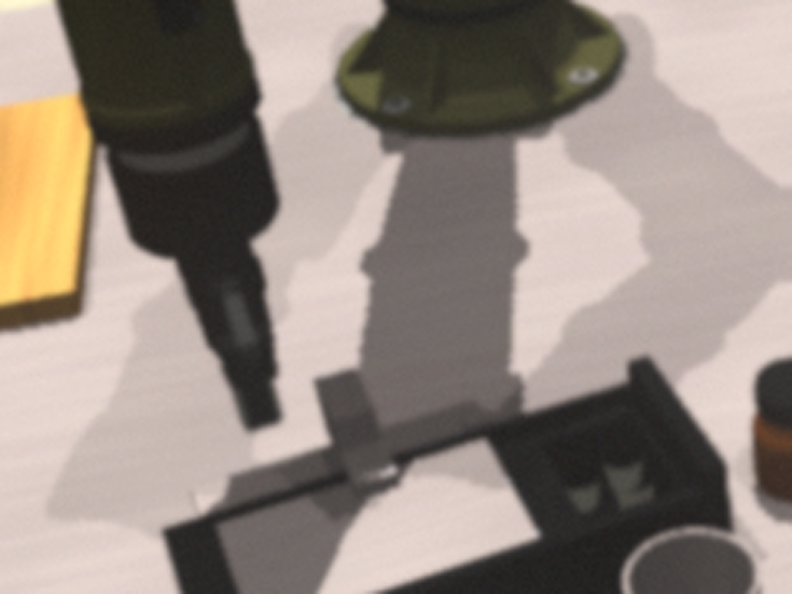

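The hand is now slim along the push direction, with the tip at about (640,400 zoomed), behind the tab. Descending to just above the bar.

>>> arm_command:
  jaw: [0, 0, 0, 0, 0]
  slide:
    - [-2, 1, 10]
    - [-4, 2, 20]
    - [-4, 2, 30]
    - [-4, 2, 34]
    - [-4, 2, 34]
  yaw: [0, 0, 0, 0, 0]

```text
time: 3.7
tcp_pos: [0.5358, -0.1728, 0.221]
tcp_rot: [-0.0, 0.77, -0.638, -0.0]
ft_force: [0.0, 0.1, 0.5]
width: 0.001
```

```bash
python3 go.py -88 -103 35; python3 - <<'E'
from h import *
for n,b,s in(("scene",(60,60,300,240),3.3),):
    im=cams.capture(n)[:,:,::-1]
    x0,y0,x1,y1=b
    cv2.imwrite(f"pics/{n}3.png",cv2.convertScaleAbs(cv2.resize(im[y0:y1,x0:x1],None,fx=s,fy=s,interpolation=cv2.INTER_CUBIC),alpha=1.4,beta=10))
E
```

```text
t 3.7 tip bin mm [ -88.8 -103.    47.6] F bin [0.1 0.1 0.5] w 0.001
slide [ 0.  -0.8 12.6] tilt z [ 1.0e-04  1.2e-03 -1.0e+00] yaw units -11.304 target tcp [ 0.53659631 -0.1725218   0.2084    ]
```

View pics/scene3.png

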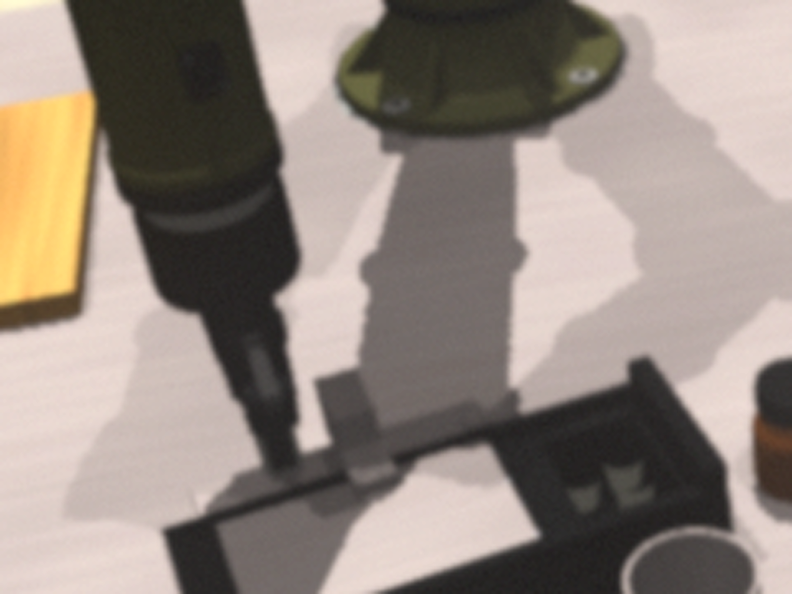

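The tip is just over the bar at (285,468), behind the tab and clear of it. Pressing in steps.

>>> arm_command:
  jaw: [0, 0, 0, 0]
  slide:
    - [0, 0, 4]
    - [0, 0, 8]
    - [0, 0, 11]
    - [0, 0, 11]
  yaw: [0, 0, 0, 0]

```text
time: 4.15
tcp_pos: [0.5364, -0.1732, 0.2107]
tcp_rot: [-0.001, 0.77, -0.638, 0.001]
ft_force: [0.4, -0.5, 5.0]
width: 0.003
```

>>> arm_command:
  jaw: [0, 0, 0, 0]
  slide:
    - [0, 0, 2]
    - [0, 0, 4]
    - [0, 0, 5]
    - [0, 0, 5]
  yaw: [0, 0, 0, 0]

```text
time: 4.55
tcp_pos: [0.5364, -0.1732, 0.206]
tcp_rot: [-0.001, 0.77, -0.638, 0.001]
ft_force: [-0.9, -1.2, 7.1]
width: 0.003
```

```bash
python3 go.py -88 -103 30
```

```text
t 4.55 tip bin mm [ -88.  -103.7   32.6] F bin [-1.1 -1.   7.1] w 0.003
slide [-0.7  0.   2.6] tilt z [ 2.3e-03  4.0e-04 -1.0e+00] yaw units -11.305 target tcp [ 0.53659631 -0.1725218   0.2034    ]
```

>>> arm_command:
  jaw: [0, 0, 0]
  slide:
    - [0, 0, 2]
    - [0, 0, 3]
    - [0, 0, 3]
  yaw: [0, 0, 0]

```text
time: 4.85
tcp_pos: [0.5362, -0.1733, 0.2043]
tcp_rot: [-0.001, 0.77, -0.638, 0.001]
ft_force: [-3.1, 0.7, 14.1]
width: 0.001
```

```bash
python3 go.py -88 -103 30
```

```text
t 4.85 tip bin mm [ -87.9 -103.7   30.9] F bin [-2.9  1.2 14.1] w 0.001
slide [-0.7  0.1  0.9] tilt z [ 3.1e-03  6.0e-04 -1.0e+00] yaw units -11.307 target tcp [ 0.53659631 -0.1725218   0.2034    ]
```

The bar is bottomed (z 30.9, 14 N). Now sliding along the lane while holding it down.

>>> arm_command:
  jaw: [0, 0, 0, 0, 0, 0, 0, 0]
  slide:
    - [-4, 0, 2]
    - [-8, 0, 2]
    - [-12, 0, 2]
    - [-16, 0, 2]
    - [-20, 0, 2]
    - [-24, 0, 2]
    - [-28, 0, 2]
    - [-32, 0, 2]
  yaw: [0, 0, 0, 0, 0, 0, 0, 0]

```text
time: 5.65
tcp_pos: [0.5316, -0.1458, 0.2043]
tcp_rot: [-0.001, 0.769, -0.639, 0.006]
ft_force: [1.7, -11.5, 10.9]
width: -0.004
```

```bash
python3 go.py -88 -3 30;  python3 - <<'E'
from h import *
for n,b,s in(("top",(355,160,545,305),4.1),("scene",(60,60,300,240),3.3)):
    im=cams.capture(n)[:,:,::-1]
    x0,y0,x1,y1=b
    cv2.imwrite(f"pics/{n}4.png",cv2.convertScaleAbs(cv2.resize(im[y0:y1,x0:x1],None,fx=s,fy=s,interpolation=cv2.INTER_CUBIC),alpha=1.4,beta=10))
E
```

```text
t 5.65 tip bin mm [-86.2 -77.2  31. ] F bin [ -0.6 -11.6  10.9] w -0.004
slide [-74.2   2.7   0.4] tilt z [ 0.0101 -0.006  -0.9999] yaw units -11.333 target tcp [ 0.51714355 -0.0744321   0.2034    ]
```

View pics/top4.png

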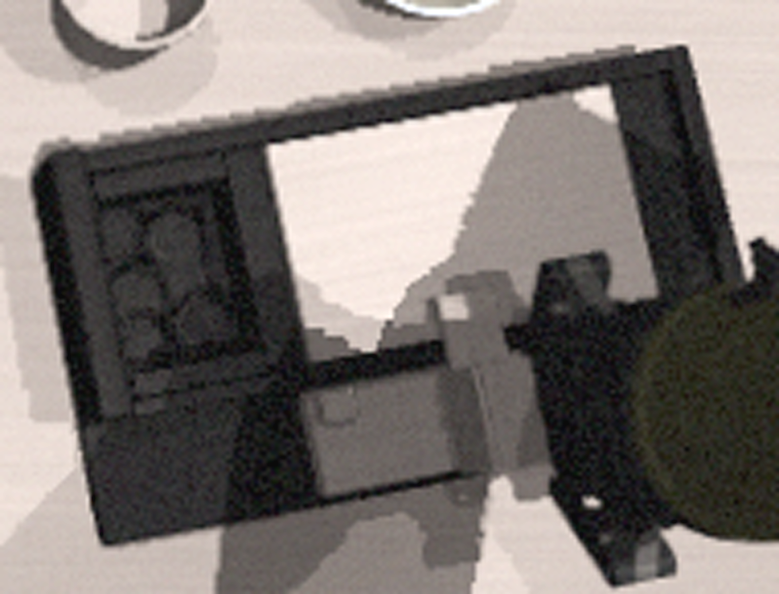

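View pics/scene4.png

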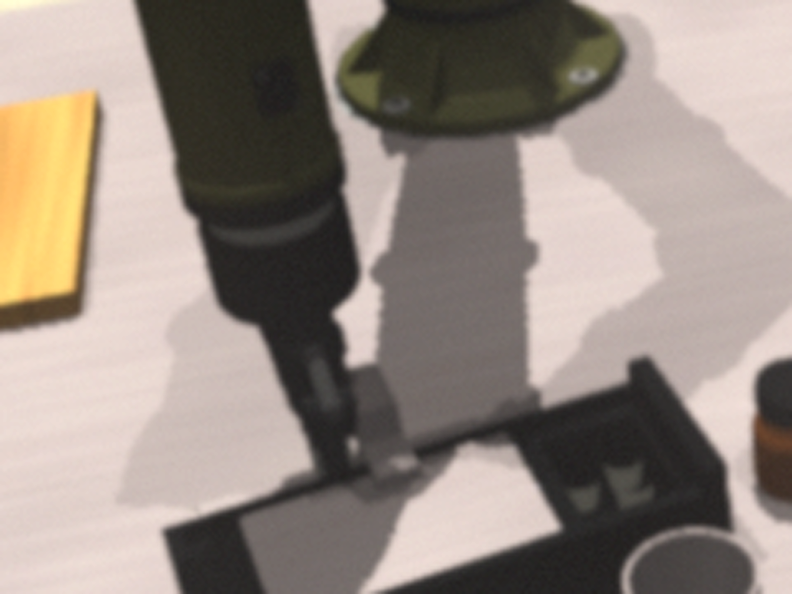

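The cover is moving: its front edge went from x≈293 to 268 in the zoom. The tip has drifted inward to x −86, so I'll correct outward before it reaches the tooth.

>>> arm_command:
  jaw: [0, 0, 0, 0, 0, 0, 0, 0]
  slide:
    - [-8, 2, 2]
    - [-12, 3, 2]
    - [-16, 4, 2]
    - [-20, 4, 2]
    - [-24, 4, 2]
    - [-28, 4, 2]
    - [-32, 4, 2]
    - [-36, 4, 2]
  yaw: [0, 0, 0, 0, 0, 0, 0, 0]

```text
time: 6.55
tcp_pos: [0.5231, -0.1143, 0.2044]
tcp_rot: [-0.002, 0.768, -0.64, 0.011]
ft_force: [2.7, -11.3, 13.5]
width: 0.003
```

```bash
python3 go.py -88 -3 30
```

```text
t 6.55 tip bin mm [-87.2 -45.8  31. ] F bin [  0.5 -11.6  13.5] w 0.003
slide [-42.8   1.4   0.4] tilt z [ 0.0184 -0.0113 -0.9998] yaw units -11.352 target tcp [ 0.51714355 -0.0744321   0.2034    ]
```

>>> arm_command:
  jaw: [0, 0, 0, 0, 0, 0, 0, 0]
  slide:
    - [-8, 2, 2]
    - [-12, 3, 2]
    - [-16, 4, 2]
    - [-20, 4, 2]
    - [-24, 4, 2]
    - [-28, 4, 2]
    - [-32, 4, 2]
    - [-36, 4, 2]
  yaw: [0, 0, 0, 0, 0, 0, 0, 0]

```text
time: 7.35
tcp_pos: [0.515, -0.0838, 0.2043]
tcp_rot: [-0.002, 0.767, -0.642, 0.016]
ft_force: [2.0, -12.9, 16.9]
width: -0.002
```

```bash
python3 go.py -88 -3 30;  python3 - <<'E'
from h import *
for n,b,s in(("top",(355,160,545,305),4.1),("scene",(60,60,300,240),3.3)):
    im=cams.capture(n)[:,:,::-1]
    x0,y0,x1,y1=b
    cv2.imwrite(f"pics/{n}5.png",cv2.convertScaleAbs(cv2.resize(im[y0:y1,x0:x1],None,fx=s,fy=s,interpolation=cv2.INTER_CUBIC),alpha=1.4,beta=10))
E
```

```text
t 7.35 tip bin mm [-87.8 -15.8  31. ] F bin [ -0.5 -13.   16.9] w -0.002
slide [-12.8   0.4   0.7] tilt z [ 0.0279 -0.0178 -0.9995] yaw units -11.384 target tcp [ 0.51714355 -0.0744321   0.2034    ]
```

View pics/top5.png

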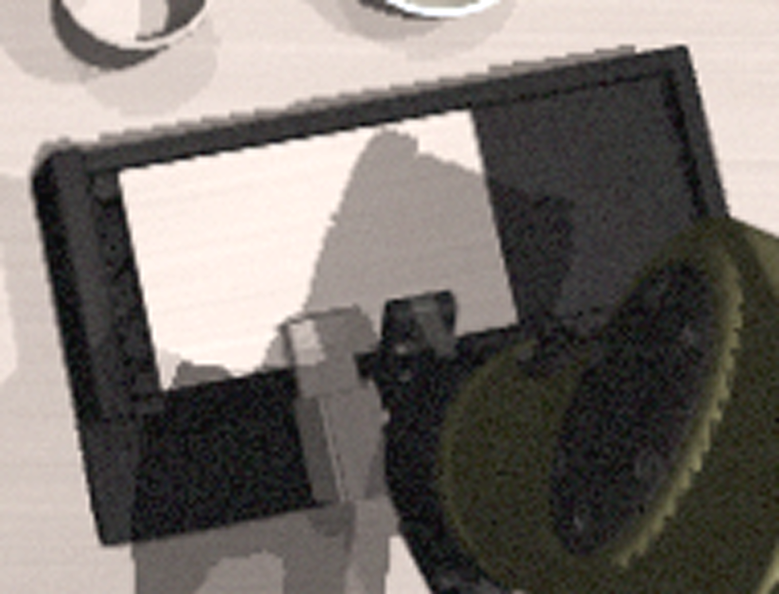

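View pics/scene5.png

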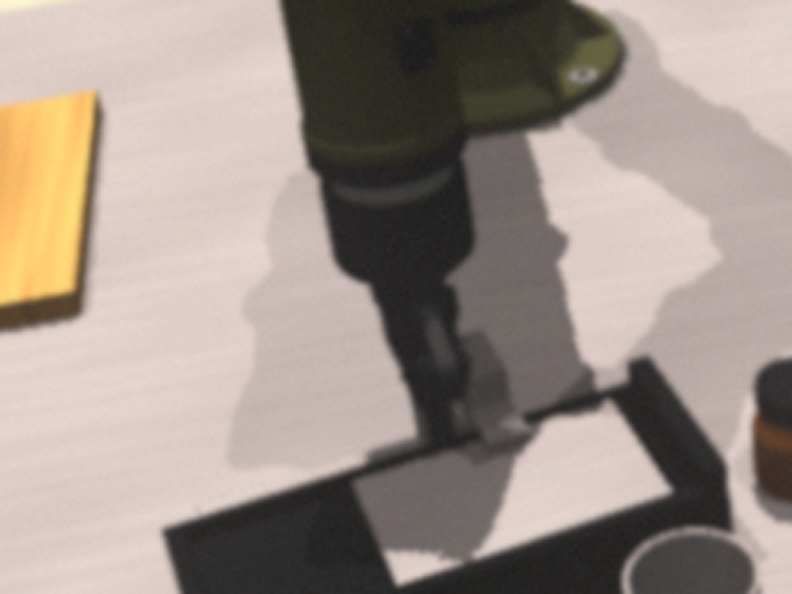

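The tab is now past the tooth's rear edge. The gap from the cover front (120,170) to the end wall (~92,170) is roughly 12 mm. I'll keep going until it stops.

>>> arm_command:
  jaw: [0, 0, 0, 0, 0]
  slide:
    - [-7, 2, 2]
    - [-10, 3, 2]
    - [-13, 3, 2]
    - [-16, 3, 2]
    - [-18, 3, 2]
  yaw: [0, 0, 0, 0, 0]

```text
time: 7.95
tcp_pos: [0.5111, -0.0701, 0.2043]
tcp_rot: [-0.003, 0.766, -0.643, 0.022]
ft_force: [2.4, -13.4, 16.4]
width: -0.002
```

```bash
python3 go.py -88 -1 30
```

```text
t 7.95 tip bin mm [-87.6  -2.8  31. ] F bin [ -0.3 -13.6  16.4] w -0.002
slide [-1.8  0.5  1. ] tilt z [ 0.0369 -0.0232 -0.999 ] yaw units -11.409 target tcp [ 0.51675449 -0.0724703   0.2034    ]
```

>>> arm_command:
  jaw: [0, 0, 0, 0]
  slide:
    - [-6, 2, 2]
    - [-9, 2, 2]
    - [-11, 2, 2]
    - [-11, 2, 2]
  yaw: [0, 0, 0, 0]

```text
time: 8.35
tcp_pos: [0.5093, -0.0676, 0.2043]
tcp_rot: [-0.002, 0.763, -0.646, 0.029]
ft_force: [2.6, -26.0, 12.9]
width: -0.003
```

```bash
python3 go.py -88 -1 30;  python3 - <<'E'
from h import *
for n,b,s in(("top",(355,160,545,305),4.1),("scene",(60,60,300,240),3.3)):
    im=cams.capture(n)[:,:,::-1]
    x0,y0,x1,y1=b
    cv2.imwrite(f"pics/{n}6.png",cv2.convertScaleAbs(cv2.resize(im[y0:y1,x0:x1],None,fx=s,fy=s,interpolation=cv2.INTER_CUBIC),alpha=1.4,beta=10))
E
```

```text
t 8.35 tip bin mm [-87.6  -2.2  31.2] F bin [ -2.5 -26.   12.9] w -0.003
slide [-1.2  0.5  1.1] tilt z [ 0.0468 -0.0343 -0.9983] yaw units -11.471 target tcp [ 0.51675449 -0.0724703   0.2034    ]
```

View pics/top6.png

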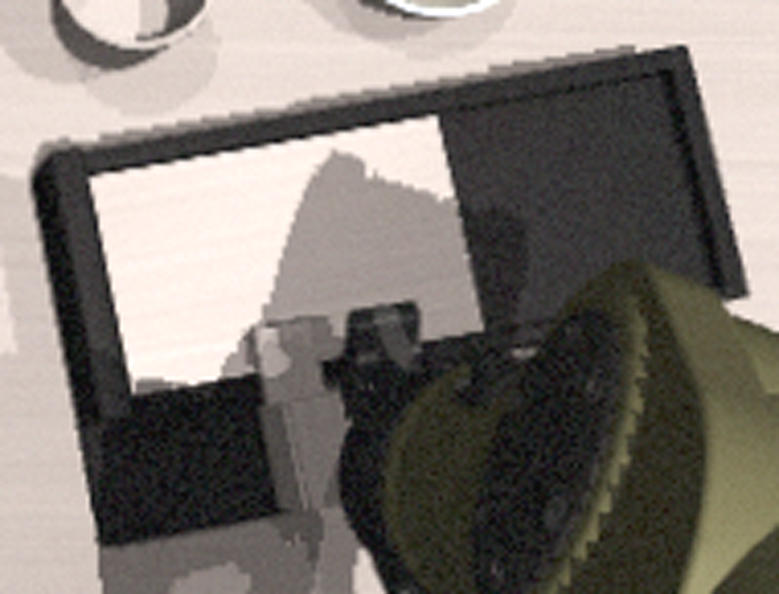

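View pics/scene6.png

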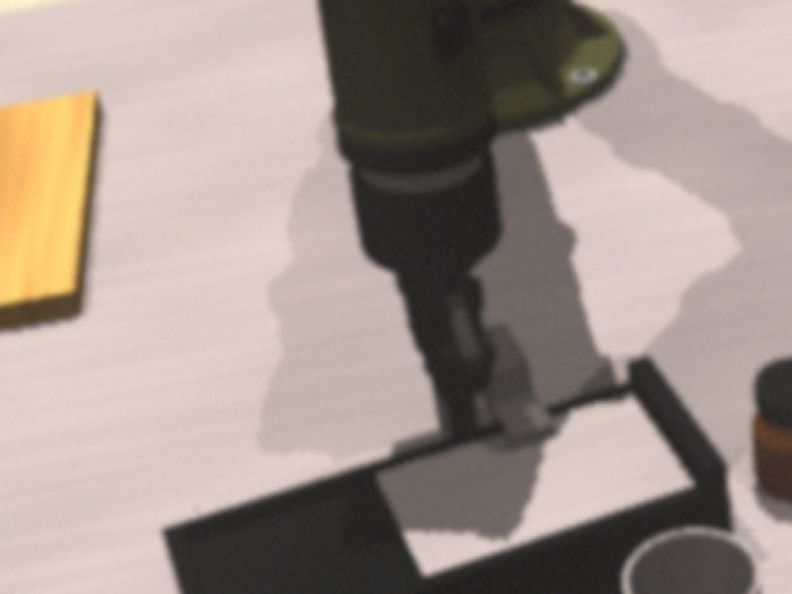

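The cover has stopped against the end wall: the push force rose to 26 N, and its front edge at (90,175) sits on the wall. Backing off slightly with the bar held, then lifting.

>>> arm_command:
  jaw: [0, 0, 0]
  slide:
    - [1, 0, 1.5]
    - [3, 0, 1.5]
    - [4, 0, 1]
  yaw: [0, 0, 0]

```text
time: 8.75
tcp_pos: [0.5099, -0.0701, 0.2043]
tcp_rot: [-0.003, 0.763, -0.645, 0.028]
ft_force: [-1.9, 7.0, 9.0]
width: -0.005
```

```bash
python3 go.py -88 -7 60
```

```text
t 8.75 tip bin mm [-87.3  -4.3  31.2] F bin [-0.5  7.2  9. ] w -0.005
slide [  3.8  -0.6 -28.7] tilt z [ 0.0468 -0.0314 -0.9984] yaw units -11.463 target tcp [ 0.51792166 -0.07835568  0.2334    ]
```

>>> arm_command:
  jaw: [0, 0, 0, 0, 0, 0, 0]
  slide:
    - [1, 0, -3]
    - [2, 0, -7]
    - [3, 0, -12]
    - [4, 0, -20]
    - [5, 0, -30]
    - [8, 0, -50]
    - [10, 0, -70]
  yaw: [0, 0, 0, 0, 0, 0, 0]

```text
time: 9.45
tcp_pos: [0.508, -0.0783, 0.2754]
tcp_rot: [-0.003, 0.763, -0.646, 0.028]
ft_force: [0.7, -0.2, 0.2]
width: 0.002
```

```bash
python3 go.py -88 -105 180
```

```text
t 9.45 tip bin mm [-91.1 -12.  102.3] F bin [ 0.6 -0.3  0.2] w 0.002
slide [ 95.8  -8.8 -73.7] tilt z [ 0.0458 -0.0319 -0.9984] yaw units -11.468 target tcp [ 0.53698536 -0.17448359  0.3534    ]
```

Now clear. Moving back and up so the cameras can see the result.

>>> arm_command:
  jaw: [0, 0, 0, 0, 0, 0, 0, 0]
  slide:
    - [10, 0, -30]
    - [30, 0, -60]
    - [60, 10, -80]
    - [95, 20, -90]
    - [130, 30, -90]
    - [165, 40, -90]
    - [200, 50, -90]
    - [220, 60, -90]
  yaw: [0, 0, 0, 0, 0, 0, 0, 0]

```text
time: 10.25
tcp_pos: [0.4797, -0.3054, 0.3722]
tcp_rot: [-0.002, 0.762, -0.647, 0.028]
ft_force: [0.2, -0.0, -0.6]
width: -0.003
```

```bash
python3 - <<'E'
from h import *
for n,b,s in(("top",(290,100,545,305),3),("scene",(100,110,320,290),3.3)):
    im=cams.capture(n)[:,:,::-1]
    cv2.imwrite(f"pics/{n}_7full.png",im)
    x0,y0,x1,y1=b
    cv2.imwrite(f"pics/{n}7.png",cv2.convertScaleAbs(cv2.resize(im[y0:y1,x0:x1],None,fx=s,fy=s,interpolation=cv2.INTER_CUBIC),alpha=1.6,beta=15))
a=cv2.imread("pics/top0.png")[100:185,360:500].astype(int);c=cv2.imread("pics/top_7full.png")[100:185,360:500].astype(int)
print(np.abs(a-c).mean())
o=sensors.observe();print(o["tcp_pos"],o["ft_force"],o["time"])
E
```

```text
4.062997198879552
[ 0.47858288 -0.30632448  0.37213792] [ 0.15842307 -0.27605366  0.3643098 ] 10.35
```

View pics/top7.png

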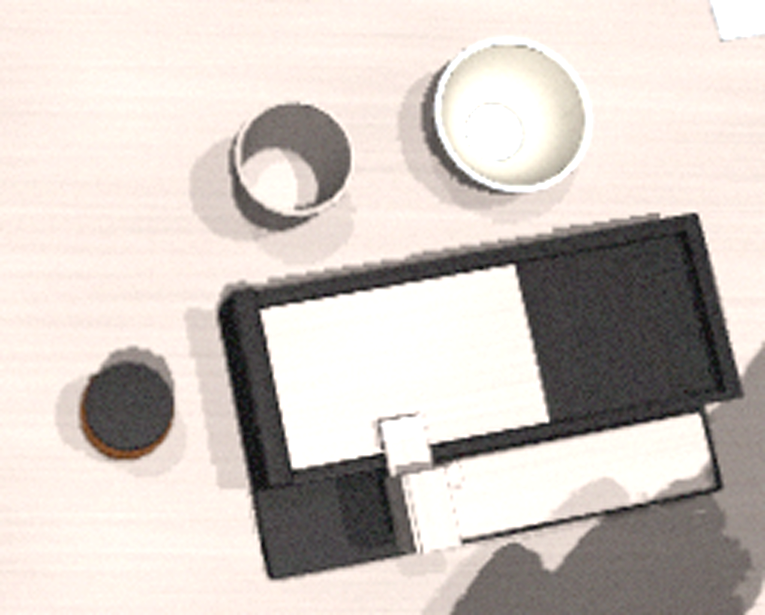

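View pics/scene7.png

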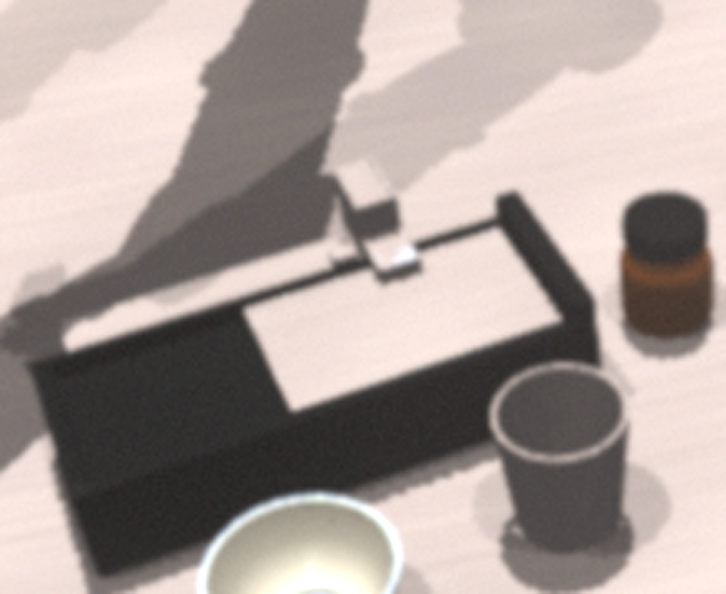

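The top view shows the cover front on the wall at (262,310)–(290,468) and the tooth visible just behind the tab at (455,475). The bar's rear corners are back at their raised pixel positions, (525,237) and (530,263). The jug, bowl and jar have not moved. Handing in.

```bash
python3 -c "
from workcell import workorder;print(workorder.hand_in())"
```

```text
the job is handed in; nothing more can be done
None
```

The creamer bin's cover is shut and looks locked, and I handed the job in at about 10.4 s of the 38 s allowed. I pressed the release bar fully down with the closed fingertips and kept it down (about 11–17 N) while pushing the tab from behind. The cover stopped against the end wall, where the push force rose to about 26 N. I then backed off about 2 mm and lifted, so the bar sprang up.

**Last checks:**
- **Cover:** its front edge lies on the end wall in the pictures.
- **Bar and tooth:** the bar is back at its raised position, to within about 1.5 pixels, with the tooth standing behind the tab.
- **Other items:** the jug, bowl and jar show no visible movement.
- **Hand:** it is well clear, with about 0 N on the wrist.

**Not as clean as planned:**
- **Push contact:** the finger's linkage just above the tip probably touched the tab's rear face before the fingertip did. The contact stayed on the rear face.
- **Tilt:** the tool leaned about 3° during the push.
- **Lock check:** I confirmed the lock only by pictures and did not pull on the cover to test it.

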